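# Open the conservator's ratchet clamp

### The arm

A 6-joint arm with a two-finger parallel gripper is mounted at the origin on the work surface. World frame = base frame: x ahead of the robot, y to its left, z up, the work surface at z = 0. Lengths are in mm, angles in rad, forces in N, time in s.
With the tool pointing down it reaches from about 300 to 775 mm from the base axis. Payload 14.6 kg.
Tool frame: the origin (TCP) lies between the finger pads; the fingertips stand manip.tip_reach ahead of it and the grasp point (between the pads) lies 5 mm behind it (manip.tip_reach is the distance from the TCP to the fingertips, in mm); z points along the fingers, y is the line along which they close (so a half turn about z gives the same grasp; the last joint's range is limited). The gripper opens to 94 mm and grips with 3 to 60 N. Pads are 16 mm wide; open, the fingers measure 119 mm over their backs; the gripper's body (75 mm by 177 mm) begins 78 mm behind the grasp point.
Start: joints at [-1.215, 0.3, 1.521, -0, 1.321, -0.067], TCP at [225.666, -501.562, 198.546] pointing down, gripper open.
Joint ranges: [-3.03, 3.03], [-0.79, 2.21], [0.23, 2.52], [-1.04, 4.18], [0, 3.07], [-2.55, 2.55]. Speed limits (rad/s): [2.22, 2.22, 2.57, 3.14, 3.14, 3.14].

### API

Orientations are given as [roll, pitch, yaw] about the fixed x, y, z axes, in that order (R = Rz(yaw) Ry(pitch) Rx(roll)).
In Python, from cell import manip gives the robot as it stands. The module is installed in compiled form; this text tells all that it offers.
- The arm moves only by the shell command python3 -m creep 'ROWS' [FORCE]. ROWS is JSON, a list of rows, each a list of 3 entries, a list of its own where there are three numbers: the opening, from -1 (shut) to 1 (fully open), then the shift along the tool's x, y, z in cm, then the turn about the tool's z in units of 5 degrees (1.0 is 5 degrees). In form: [[grip, [tx, ty, tz], roll], ...]. A call has 1 to 12 rows; each row is the pose to reach, as a shift and turn from the pose commanded when the call began, along the tool's axes at that moment; what a row does not reach only later rows make up. A row lasts 1/10 s, in which the tool goes at most 50 mm and 8.59 degrees, less where a joint would pass 70% of its speed; a pose out of reach is approached as far as the arm can. A call with a gripper value outside its range is refused whole. The fingers move at their own pace and stop on an object; FORCE is the grip in N (left out, the last holds). Time passes only in rows, so rows that repeat a pose let the fingers close. It gives the time, the measured TCP pose, the force, the opening and the grip force at its end, in the units of the state.
- manip.read_state(): the state, without advancing time (a new reading comes with each control period).
- manip.camera(name): name is "side" or "top" or "wrist"; returns the picture (400x640x3 uint8, red, green, blue); there is no depth.
- manip.camera_params(name): a dict with "fovy" (degrees; the focal length in pixels is half the picture's height over the tangent of half this angle, whatever the lens; pixels are square), "cx", "cy" (the principal point, pixels), "origin" and "attitude" of the camera in the world. Camera axes: x right, y down, z forward; pixel columns grow to the right and rows downward; lengths in mm; the calibration is good to about 2 mm. A picture is of the moment at which its call begins: read the wrist's pose just before it. camera_params takes no time and is no camera call; for the wrist camera it gives the pose at the moment of the call.
- manip.sign_off(): hands the job in; it is judged then, once.
The state is a dict: "clock": time; "joints": joint angles; "qd": joint speeds; "effort": joint torques, N m; "eef_pos": TCP position; "eef_rot": TCP orientation; "wrist_force": force on the tool from outside, world axes, zero at the start; "moment": the same for the moment, N m; "finger_gap": finger opening in mm; "finger_force": force on a finger pad.
Only numpy, scipy, OpenCV 4.12 (cv2) and the standard library are available. Lean on these libraries where they do the work, as an engineer would, in place of code of your own. Each camera call takes 0.05 s, during which the arm holds its last target. There are 200 camera calls.

### The job

The bronze axe head in the bench clamp is ready to be taken out later, so open the clamp fully: press the black release paddle on the sliding jaw down with the fingertips and, keeping it down, push the jaw back along its bar, away from the axe head, until it meets the end stop. Then let go so that the paddle springs up again. Do not touch the axe head, and leave everything else where it stands; nothing is to be gripped or lifted.

Things in the scene. Friction and masses are not known exactly. Their poses are not given: they have to be found in the camera images.
- clamp: steel bench clamp bolted down, base 125 x 320 x 10 mm, at a new place and yaw (within 0.45 rad of zero) each time. Origin on the table under it, z up, y along its toothed bar (at local x +35 mm, top 45 mm high). +y is the way the jaw opens: from the fixed jaw (115 mm wide, 60 mm high, local y -156 to -130 mm) to the end stop (62 mm high, local y 121 to 143 mm).
- jaw (a joint): aluminium sliding jaw along the bar: 0 = furthest closed, 0.130 m = fully open against the end stop; grows towards the clamp's +y. Starts between about 0 and 0.045. A ratchet with 6 mm teeth blocks opening unless the release paddle is down (a click or two may slip first); then the jaw slides with about 3 to 5 N and stays where it is left.
- trigger (a joint): angle of the release paddle, hinged on the sliding jaw: 0 = up, ratchet locked; 0.3 rad = fully down (hard stop). It may rest at up to 0.15 when the pawl sits on a tooth. The ratchet is free from about 0.2 on. A spring (3 N when up, 5 N when down, at paddle_top) lifts it when let go.
- paddle_top (a point): press point, mid top of the black release paddle (36 mm wide in the clamp's x, 52 mm long in y) that sticks out of the jaw's hump towards clamp -y, over the bar. Paddle up: it slopes up away from the hump, this point about 75 mm above the table; fully down: it is level and this point 65 to 66 mm above the table, 24 mm from the hump's face. Moves with jaw and paddle.
- hump_face (a point): on the sliding jaw: centre, 85 mm above the table, of the upright face of the hump (aluminium block 36 mm wide in x, 34 mm long in y, 74 to 100 mm high) that looks towards clamp -y; the paddle comes out below it. Pushing this face towards clamp +y opens the jaw.
- axe_head: ancient bronze axe head, 84 x 38 x 27 mm, lying between the jaws on the robot's side of the bar, on a cork strip 13 mm above the table. Origin: centre of its underside. Not to be touched.
- jar: closed amber glass jar with a black lid, 48 mm across, 75 mm tall, loose, standing by; origin at its underside, or inside it where it lies flat; not to be disturbed.
- brush: brush lying flat, 170 mm long, loose, standing by; origin at its underside, or inside it where it lies flat; not to be disturbed.
- dish: shallow white dish, 84 mm across, 16 mm tall, loose, standing by; origin at its underside, or inside it where it lies flat; not to be disturbed.
- cork_block: cork block 50 x 70 x 35 mm, loose, standing by; origin at its underside, or inside it where it lies flat; not to be disturbed.
- spatula: steel spatula lying flat, 190 mm long, loose, standing by; origin at its underside, or inside it where it lies flat; not to be disturbed.
- bronze_plate: flat piece of ancient bronze, 125 x 80 x 11 mm, loose, standing by; origin at its underside, or inside it where it lies flat; not to be disturbed.

How it is judged (in metres and radians):
On the way, in this order (a step that is already met when the one before it is completed fails the run):
1. the release paddle is pressed down (value of joint trigger above 0.21 rad), for 0.1 s.
2. the jaw is pushed back to the end stop (value of joint jaw above 0.123 m), for 0.1 s.
At the end, for the whole second after the job is handed in: the jaw is at rest within 8 mm of fully open (joint over 0.122), the release paddle has sprung up (under 0.19 rad), the axe head is within 6 mm and every bystander within 20 mm of where it began (value of joint jaw above 0.122 m and value of joint trigger below 0.19 rad and velocity of joint jaw below 0.01 m/s and linear speed of axe_head below 0.02 m/s and not (distance of axe_head from where it was at the start of the episode above 0.006 m) and not (distance of jar from where it was at the start of the episode above 0.02 m) and not (distance of brush from where it was at the start of the episode above 0.02 m) and not (distance of dish from where it was at the start of the episode above 0.02 m) and not (distance of cork_block from where it was at the start of the episode above 0.02 m) and not (distance of spatula from where it was at the start of the episode above 0.02 m) and not (distance of bronze_plate from where it was at the start of the episode above 0.02 m)); the robot touches nothing.
It fails at once if the robot touches the axe head (contact force between any of the fingers, the arm and axe_head above 0.5 N).
It fails at once if the axe head is shifted or lifted (distance of axe_head from where it was at the start of the episode above 0.006 m).
It fails at once if a bystander is shifted, knocked over or lifted (distance of any of jar, brush, dish, cork_block, spatula, bronze_plate from where it was at the start of the episode above 0.02 m).
It also fails if it takes over 38 s, if anything falls off the work surface, if the arm or the gripper's body presses on something with over 40 N, if the wrist force passes 120 N, or if a joint passes its speed limit or range.

## Working session

There is one attempt and no reset: what is moved stays moved. The work goes in short steps, Python scripts to look and compute and a shell command to move; the robot and the scene stay as the last step left them, time stands still between calls to the robot, and variables do not carry over. Pictures are saved under pics/ and viewed, at most 10 in all, crops included, and the job is handed in when it is done.

```bash
mkdir -p pics; python3 - <<'E'
from cell import manip
import cv2
s=manip.read_state();print(s['clock'],s['eef_pos'],s['eef_rot'],s['finger_gap'],manip.tip_reach)
for n in('top','side'):
    print(n,manip.camera_params(n)); cv2.imwrite(f'pics/{n}0.png',manip.camera(n)[:,:,::-1])
E
```

```text
0.0 [ 225.54721995 -501.32159498  197.97400003] [-3.14040596e+00 -5.99537341e-05  4.22723317e-01] 93.99762431617395 14.0
top {'fovy': 44.76996238479923, 'cx': 329.35356438846196, 'cy': 203.33673281725007, 'origin': array([ 440.00531939,   -4.68939719, 1611.36635116]), 'attitude': array([-3.07627874, -0.01558863, -1.56396999])}
side {'fovy': 43.3263836591167, 'cx': 323.02854129539105, 'cy': 196.24858514168363, 'origin': array([ -46.27459345,  635.48453006, 1138.42185301]), 'attitude': array([-2.43926211, -0.01145644, -2.4204256 ])}
```

View pics/top0.png

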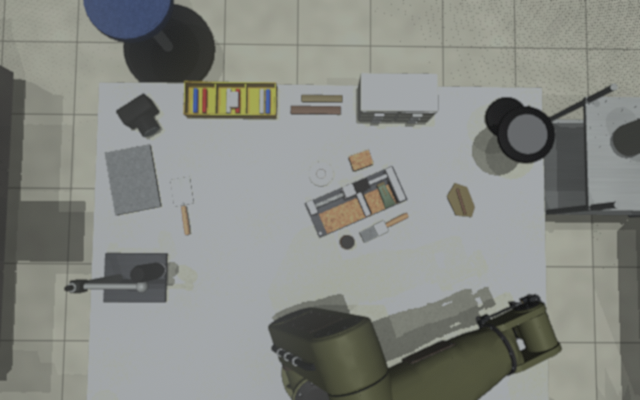

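View pics/side0.png

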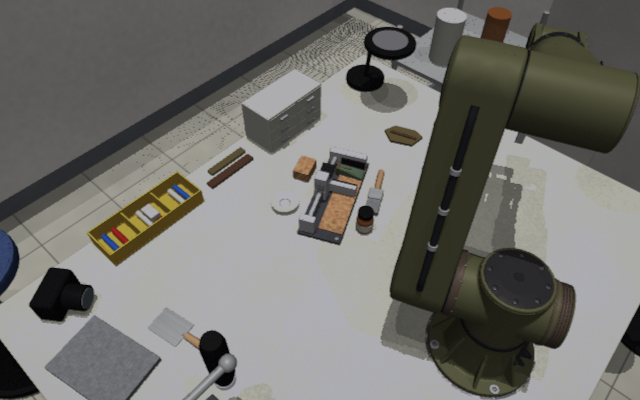

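The clamp is around top pixel (355,200), opening to the image left. The dish is near (320,173), cork block (360,160), jar (347,242) and brush (385,228). I'll zoom in on both views.

```bash
python3 - <<'E'
import cv2,numpy as np
a=cv2.imread('pics/top0.png')[150:250,290:420];b=cv2.imread('pics/side0.png')[140:250,270:400]
a=cv2.resize(a,(780,600),interpolation=cv2.INTER_CUBIC);b=cv2.resize(b,None,fx=5,fy=5,interpolation=cv2.INTER_CUBIC)
cv2.imwrite('pics/ca.png',a);cv2.imwrite('pics/cb.png',b)
E
```

```text
(no output)
```

View pics/ca.png

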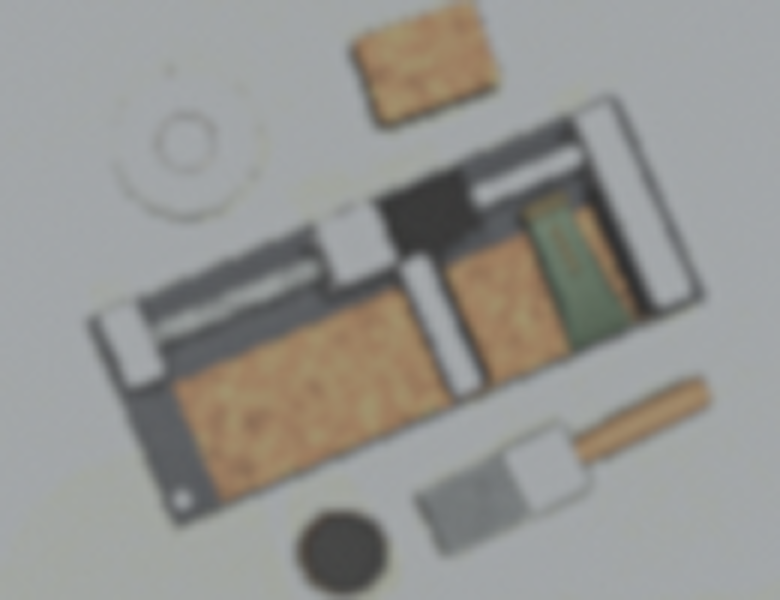

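View pics/cb.png

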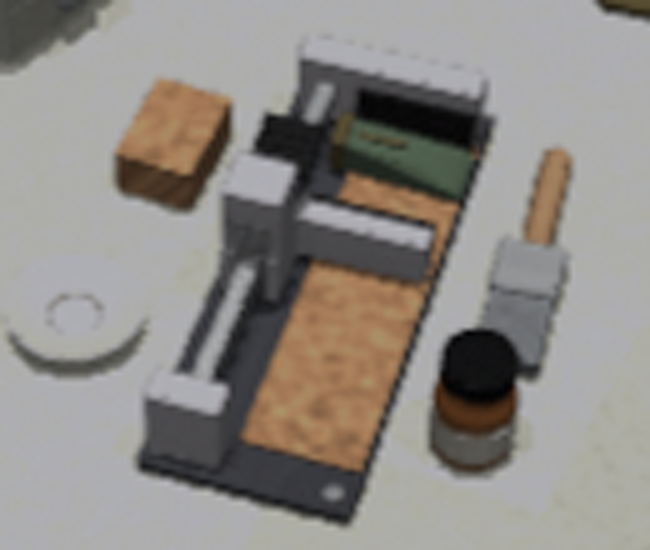

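Top crop (6x): hump top centre is near (357,240), the paddle near (430,217), the end stop top near (131,346) and the fixed jaw top near (639,203). In the side crop (5x) the hump, the paddle and the axe head sitting by the fixed jaw are all clear. I'll fit the pose from both views.

```bash
cat > h.py <<'E'
import numpy as np
from scipy.spatial.transform import Rotation as R
from cell import manip
def ray(n,u,v,z,P=None):
    p=P or manip.camera_params(n); f=200/np.tan(np.radians(p['fovy']/2))
    d=R.from_euler('xyz',p['attitude']).as_matrix()@[(u-p['cx'])/f,(v-p['cy'])/f,1]
    o=np.array(p['origin']); return o+d*(z-o[2])/d[2]
E
python3 - <<'E'
from h import *
T=lambda u,v,z:ray('top',290+(u-2.5)/6,150+(v-2.5)/6,z)[:2]
S=lambda u,v,z:ray('side',270+(u-2)/5,140+(v-2)/5,z)[:2]
fj=np.mean([T(*p,60) for p in[(578,110),(615,95),(703,295),(660,312)]],0)
es=np.mean([T(*p,62) for p in[(97,318),(140,302),(165,375),(125,390)]],0)
hu=np.mean([T(*p,100) for p in[(316,222),(374,200),(400,252),(340,285)]],0)
hs=np.mean([S(*p,100) for p in[(240,150),(298,163),(285,208),(222,187)]],0)
ess=np.mean([S(*p,62) for p in[(160,367),(230,385),(220,412),(147,398)]],0)
fjs=np.mean([S(*p,60) for p in[(308,37),(487,72),(482,95),(300,60)]],0)
print('fj',fj,fjs,'es',es,ess,'hump',hu,hs)
for f,e,h in((fj,es,hu),(fjs,ess,hs)):
    d=e-f; yaw=np.arctan2(d[1],d[0])-np.arctan2(275,35)   # fj (0,-143), es (35,132)
    M=np.array([[np.cos(yaw),-np.sin(yaw)],[np.sin(yaw),np.cos(yaw)]])
    o=(e+f)/2-M@[17.5,-5.5]
    print('yaw',yaw,'len',np.hypot(*d),'o',o,'hump local',M.T@(h-o))
E
```

```text
fj [ 607.67503655 -242.4235567 ] [ 603.88330317 -238.96161148] es [528.42853975  28.66632231] [527.24559551  28.24551613] hump [582.75947609 -89.24980856] [579.11746355 -88.88021187]
yaw 0.41099335175553686 len 282.43535500153456 o [ 549.8117501  -108.82823564] hump local [38.02596092  4.78474145]
yaw 0.40590462023920004 len 277.9801922414696 o [ 547.31472641 -107.21482263] hump local [36.45804604  4.28753071]
```

```bash
python3 -m creep '[[-1,[4,-1.5,0],0.16],[-1,[9,-3.5,0],0.16],[-1,[14,-5.4,0],0.16],[-1,[19,-7.3,0],0.16],[-1,[24,-9.2,0],0.16],[-1,[29,-11.2,0],0.16],[-1,[34,-13.1,0],0.16],[-1,[39,-15,0],0.16],[-1,[44,-17,0],0.16],[-1,[49,-18.9,0],0.16],[-1,[49,-18.9,0],0.16],[-1,[49,-18.9,0],0.16]]' 20
python3 -m creep '[[-1,[0,0,0],0],[-1,[0,0,0],0]]'
python3 - <<'E'
from h import *;import cv2
s=manip.read_state();print(s['eef_pos'],s['eef_rot'],s['finger_gap'],s['wrist_force']);print(manip.camera_params('wrist'))
cv2.imwrite('pics/w1.png',manip.camera('wrist')[:,:,::-1])
E
```

```text
clock: 1.3
eef_pos: [596.6, -125.0, 197.5]
eef_rot: [-3.141, 0.001, 0.413]
wrist_force: [-0.1, -0.4, -0.3]
finger_gap: 2.1
finger_force: 0.0
clock: 1.5
eef_pos: [594.4, -129.0, 198.4]
eef_rot: [-3.141, 0.0, 0.408]
wrist_force: [-0.6, -0.1, -1.0]
finger_gap: 0.6
finger_force: 0.0
[ 594.35651194 -128.95697468  198.44922894] [-3.14143971e+00  3.95709279e-04  4.07999689e-01] 0.5741443710584688 [-0.61261078 -0.07332694 -1.02706083]
{'fovy': 58.86796433575311, 'cx': 319.72300229247105, 'cy': 201.85068260963791, 'origin': array([ 661.35885485, -100.39258378,  383.80742679]), 'attitude': array([ 2.88768373e+00, -4.63431086e-04, -1.16310509e+00])}
```

View pics/w1.png

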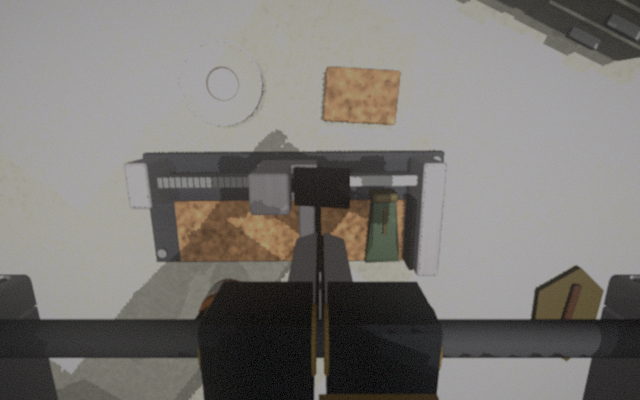

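In the wrist view the hump top spans columns 249–290 and rows 173–214. The paddle spans columns 293–350 and rows 167–208, and the axe head is to its right, from column 367.

```bash
python3 - <<'E'
from h import *
yaw=.409;M=np.array([[np.cos(yaw),-np.sin(yaw)],[np.sin(yaw),np.cos(yaw)]]);o=np.array([548.5,-108])
t=np.array(manip.read_state()['eef_pos'])[:2];print('tcp local',M.T@(t-o))
for nm,u,v,z in[('face',290,193,100),('humpback',249,193,100),('far',270,173,100),('near',270,214,100),('padtip',350,187,82),('padfar',325,167,77),('padnear',325,208,77),('esL',127,182,62),('fjR',445,215,60),('axe',382,190,40),('axeL',367,262,40)]:
    print(nm,M.T@(ray('wrist',u,v,z)[:2]-o))
E
```

```text
tcp local [ 33.65366085 -37.65238507]
face [ 40.39594024 -13.67952195]
humpback [40.45899472 20.03463195]
far [57.06559172  2.15270523]
near [22.42737291  3.43160601]
padtip [ 41.47452061 -64.50317649]
padfar [ 58.27462884 -42.77386494]
padnear [ 21.14947381 -42.84859809]
esL [ 42.2805304  140.07346286]
fjR [   9.28075385 -157.5782084 ]
axe [  29.33125456 -100.05514876]
axeL [-47.99007177 -87.59731027]
```

```bash
python3 -m creep '[[-1,[0.35,0,2],0],[-1,[0.35,0,5],0],[-1,[0.35,0,8],0],[-1,[0.35,0,9.5],0],[-1,[0.35,0,9.8],0],[-1,[0.35,0,9.8],0],[-1,[0.35,0,9.8],0]]'
python3 -m creep '[[-1,[0,0,0.4],0],[-1,[0,0,0.8],0],[-1,[0,0,1.1],0],[-1,[0,0,1.4],0],[-1,[0,0,1.7],0],[-1,[0,0,2.0],0],[-1,[0,0,2.0],0],[-1,[0,0,2.0],0]]'
```

```text
clock: 2.25
eef_pos: [598.8, -127.1, 102.2]
eef_rot: [3.14, -0.002, 0.409]
wrist_force: [1.0, -0.3, 0.2]
finger_gap: 0.2
finger_force: 0.0
clock: 3.05
eef_pos: [598.2, -126.8, 80.6]
eef_rot: [3.142, -0.0, 0.409]
wrist_force: [-0.1, 0.3, -0.1]
finger_gap: 0.6
finger_force: 0.0
```

```bash
python3 - <<'E'
from h import *;import cv2
s=manip.read_state();print(s['eef_pos'],s['wrist_force'],s['moment'])
a=manip.camera('wrist')[140:280,150:450,::-1];b=manip.camera('side')[130:260,260:410,::-1]
a=cv2.resize(a,None,fx=2.6,fy=2.1);b=cv2.resize(b,(346,300),interpolation=2)
c=np.zeros((600,780,3),'uint8');c[:294]=a;c[300:,:346]=b;cv2.imwrite('pics/c2.png',c)
E
```

```text
[ 598.22702328 -126.77116765   80.55804247] [-0.07061842  0.32458572 -0.07136025] [ 0.0735024  -0.01083809  0.02334449]
```

View pics/c2.png

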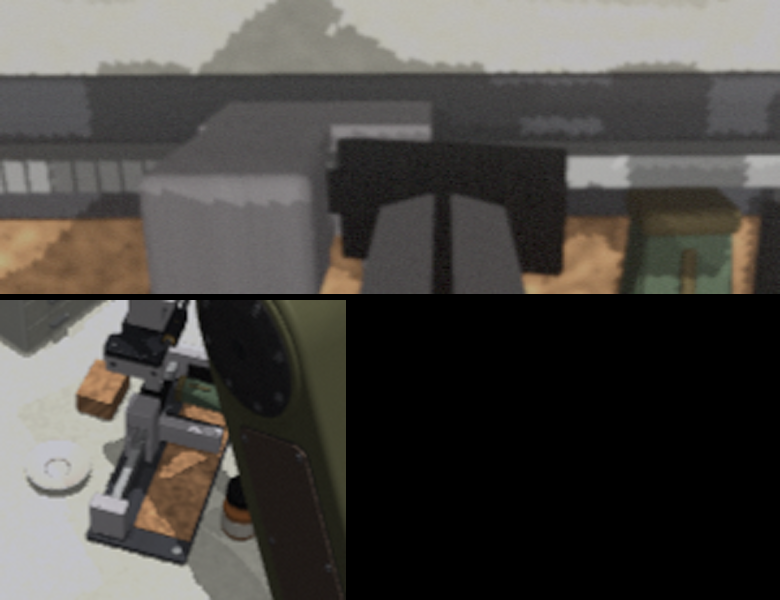

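The fingertips are over the middle of the paddle (crop columns 378–510 of 340–565), but there is no force yet. I'll go lower in small steps.

```bash
for i in 1 2; do python3 -m creep '[[-1,[0,0,0.1],0],[-1,[0,0,0.2],0],[-1,[0,0,0.2],0],[-1,[0,0,0.2],0]]' | grep -E 'eef_pos|wrist'; done
```

```text
eef_pos: [598.2, -126.8, 78.5]
wrist_force: [0.3, 0.4, -0.9]
eef_pos: [598.2, -126.8, 76.5]
wrist_force: [-1.3, -0.4, 0.2]
```

```bash
python3 - <<'E'
from h import *;import cv2
yaw=.409;M=np.array([[np.cos(yaw),-np.sin(yaw)],[np.sin(yaw),np.cos(yaw)]]);o=np.array([548.5,-108])
P=manip.camera_params('wrist');print(P['origin'],P['attitude'])
print(manip.read_state()['eef_pos'],manip.read_state()['eef_rot'])
a=manip.camera('wrist')[170:290,180:400,::-1]
b=manip.camera('side')[130:260,260:410,::-1]
cv2.imwrite('pics/c3.png',cv2.resize(a,(780,425),interpolation=2))
P['origin']=P['origin']+[0,0,4]
for nm,u,v,z in[('tip',321,234,66.6),('padfar',280,207,76),('padnear',280,262,70),('padnear2',366,270,76),('padfar2',366,211,76),('tipR',345,238,66.6),('tipL',297,238,66.6),('humpnear',235,225,100),('humptopfar',235,189,100)]:
    print(nm,M.T@(ray('wrist',u,v,z,P)[:2]-o))
E
```

```text
[665.08307759 -98.11786969 261.92027422] [ 2.88806676e+00 -5.76089266e-04 -1.16220128e+00]
[ 598.16335401 -126.76628376   76.50877052] [-3.14155711e+00  6.16104670e-05  4.08826730e-01]
tip [ 39.49594116 -38.14269608]
padfar [ 58.74562542 -15.31678022]
padnear [ 23.03895402 -13.65126172]
padnear2 [ 20.66051902 -64.32985492]
padfar2 [ 56.40724718 -63.17367012]
tipR [ 36.96224264 -52.4647203 ]
tipL [ 36.9799602  -23.82437545]
humpnear [56.16902138  4.29751017]
humptopfar [74.28822347  3.20400526]
```

View pics/c3.png

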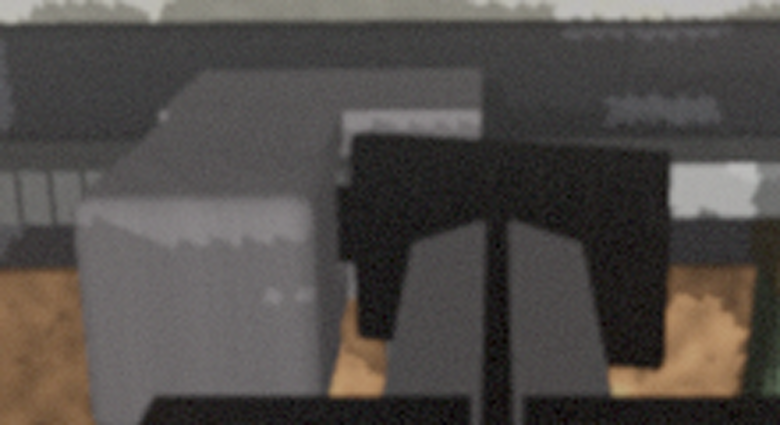

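The paddle's right end still looks closer to the camera, so it is up, and the tips are above it without touching. I'll keep going down while watching the force.

```bash
for i in 1 2 3; do python3 -m creep '[[-1,[0,0,0.1],0],[-1,[0,0,0.2],0],[-1,[0,0,0.2],0],[-1,[0,0,0.2],0]]' | grep -E 'eef_pos|wrist'; done
```

```text
eef_pos: [598.2, -126.7, 74.5]
wrist_force: [-0.9, 0.0, -0.7]
eef_pos: [598.2, -126.8, 72.5]
wrist_force: [-0.1, 1.0, 0.0]
eef_pos: [598.2, -126.8, 70.5]
wrist_force: [0.0, 0.2, -0.3]
```

```bash
python3 - <<'E'
from h import *;import cv2
P=manip.camera_params('wrist');s=manip.read_state();print(s['clock'],s['eef_pos'],s['effort'],s['wrist_force'])
Rm=R.from_euler('xyz',P['attitude']).as_matrix();f=200/np.tan(np.radians(P['fovy']/2))
Rt=R.from_euler('xyz',s['eef_rot']).as_matrix()
a=cv2.resize(manip.camera('wrist')[170:290,180:400,::-1],(780,425),interpolation=2)
for i,q in enumerate([(8,12.5,14),(8,-12.5,14),(-8,12.5,14),(-8,-12.5,14),(8,0,0),(8,0,-20)]):
    c=Rm.T@(s['eef_pos']+Rt@q-P['origin']);u,v=f*c[0]/c[2]+P['cx'],f*c[1]/c[2]+P['cy']
    x,y=int((u-180)*3.545),int((v-170)*3.545);print(q,x,y);cv2.circle(a,(x,y),4,(0,0,255) if i<4 else (0,255,255),-1)
cv2.imwrite('pics/c4.png',a)
E
```

```text
5.25 [ 598.16401031 -126.75555945   70.51309893] [ 1.22969166e-03 -6.42092943e+01 -3.20531559e+01  5.30376798e-02
 -5.29832672e-02 -2.42347744e-05] [ 0.00649282  0.16865702 -0.3254377 ]
(8, 12.5, 14) 567 189
(8, -12.5, 14) 417 189
(-8, 12.5, 14) 566 278
(-8, -12.5, 14) 419 279
(8, 0, 0) 492 216
(8, 0, -20) 492 264
```

View pics/c4.png

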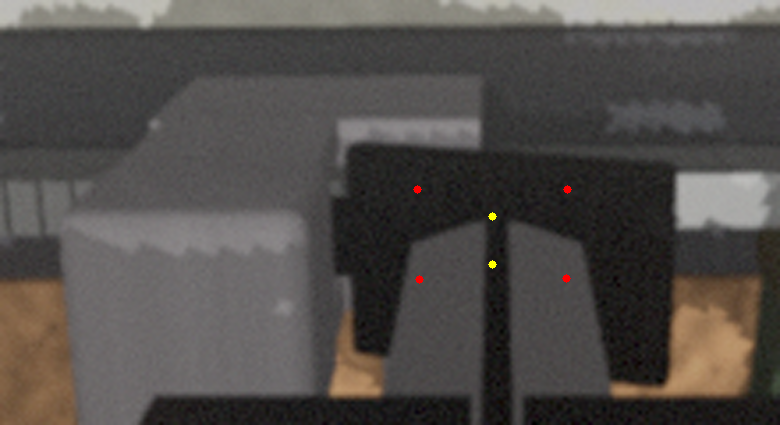

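```bash
python3 - <<'E'
from h import *
from scipy.optimize import brentq
P=manip.camera_params('wrist')
for dz,pts in((6,[(362,135,338),(660,153,365)]),(0,[(360,144,355),(662,165,384)])):
    Q=dict(P);Q['origin']=np.array(P['origin'])+[0,0,dz]
    for x,a,b in pts:
        g=lambda z:np.hypot(*(ray('wrist',180+x/3.545,170+a/3.545,z,Q)-ray('wrist',180+x/3.545,170+b/3.545,z,Q))[:2])-36
        print(dz,x,brentq(g,0,150))
    g=lambda z:np.hypot(*(ray('wrist',180+75/3.545,170+(200 if dz else 208)/3.545,z,Q)-ray('wrist',180+(320 if dz else 305)/3.545,170+(200 if dz else 208)/3.545,z,Q))[:2])-34
    print('hump z',brentq(g,0,150))
E
```

```text
6 362 63.79865113632142
6 660 74.08944165748501
hump z 96.14279267055733
0 360 66.36863756060728
0 662 75.30060990593029
hump z 79.62331474344172
```

```bash
for i in 1 2 3; do python3 -m creep '[[-1,[0,0,0.1],0],[-1,[0,0,0.2],0],[-1,[0,0,0.2],0]]' | grep -E 'eef_pos|wrist'; done
```

```text
eef_pos: [598.1, -126.7, 68.4]
wrist_force: [-0.2, -0.5, 0.3]
eef_pos: [598.4, -127.0, 66.8]
wrist_force: [-0.3, -1.4, 3.7]
eef_pos: [598.3, -126.8, 64.6]
wrist_force: [2.2, -1.2, 3.8]
```

```bash
for i in 1 2 3; do python3 -m creep '[[-1,[0,0,0.1],0],[-1,[0,0,0.2],0],[-1,[0,0,0.2],0]]' | grep -E 'eef_pos|wrist'; done
```

```text
eef_pos: [598.3, -126.7, 62.5]
wrist_force: [2.0, -1.7, 4.0]
eef_pos: [598.2, -126.7, 60.4]
wrist_force: [1.9, -1.8, 4.4]
eef_pos: [598.3, -126.8, 58.8]
wrist_force: [1.5, -1.3, 7.1]
```

```bash
python3 -m creep '[[-1,[0,0,0.1],0],[-1,[0,0,0.1],0],[-1,[0,0,0.1],0]]' | grep -E 'eef_pos|wrist|clock'
```

```text
clock: 7.4
eef_pos: [598.4, -126.8, 58.6]
wrist_force: [-1.9, -0.5, 15.0]
```

```bash
python3 -m creep '[[-1,[0,-0.5,0],0],[-1,[0,-1,0],0],[-1,[0,-1.5,0],0],[-1,[0,-2,0],0],[-1,[0,-2.5,0],0],[-1,[0,-3,0],0],[-1,[0,-3,0],0]]' | grep -E 'eef_pos|wrist|clock'
python3 -m creep '[[-1,[0,-0.5,0],0],[-1,[0,-1,0],0],[-1,[0,-1.5,0],0],[-1,[0,-2,0],0],[-1,[0,-2.5,0],0],[-1,[0,-3,0],0],[-1,[0,-3,0],0]]' | grep -E 'eef_pos|wrist|clock'
```

```text
clock: 8.1
eef_pos: [586.2, -99.0, 58.6]
wrist_force: [-3.4, -0.2, 14.8]
clock: 8.8
eef_pos: [574.2, -71.5, 58.5]
wrist_force: [-5.9, -0.7, 16.9]
```

```bash
python3 -m creep '[[-1,[0,-0.5,0],0],[-1,[0,-1,0],0],[-1,[0,-1.5,0],0],[-1,[0,-2,0],0],[-1,[0,-2.5,0],0],[-1,[0,-3,0],0],[-1,[0,-3,0],0]]' | grep -E 'eef_pos|wrist|clock'
python3 - <<'E'
from h import *;import cv2
a=manip.camera('wrist')[120:320,120:440,::-1];b=manip.camera('side')[130:260,260:410,::-1]
cv2.imwrite('pics/c5.png',np.vstack([cv2.resize(a,(480,300)),cv2.resize(b,(480,300))]))
E
```

```text
clock: 9.5
eef_pos: [562.5, -44.3, 58.6]
wrist_force: [-2.8, -2.7, 15.6]
```

View pics/c5.png

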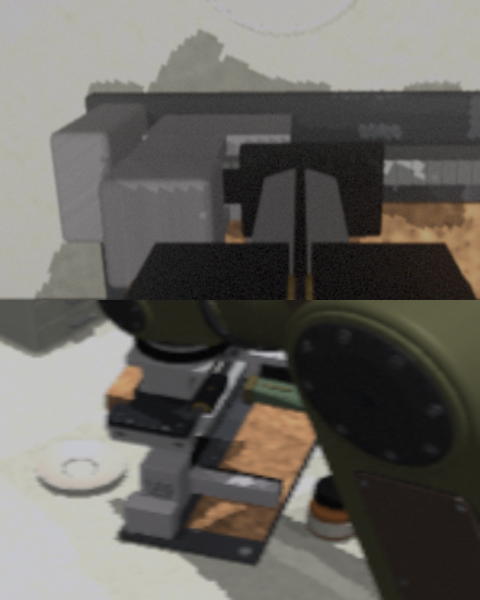

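The jaw has moved along with the fingers and its hump (columns 105–225) is now close to the end stop (columns 55–105). I'll push on gently until the force rises.

```bash
for i in 1 2 3; do python3 -m creep '[[-1,[0,-0.4,0],0],[-1,[0,-0.8,0],0],[-1,[0,-0.8,0],0],[-1,[0,-0.8,0],0]]' | grep -E 'eef_pos|wrist|clock'; done
```

```text
clock: 10.0
eef_pos: [560.0, -37.4, 58.7]
wrist_force: [1.3, -4.4, 13.3]
clock: 10.4
eef_pos: [557.7, -31.8, 58.8]
wrist_force: [8.6, -18.2, 8.6]
clock: 10.8
eef_pos: [557.8, -31.6, 59.1]
wrist_force: [32.7, -71.9, -12.0]
```

```bash
python3 -m creep '[[-1,[0,0.3,0],0],[-1,[0,0.6,0],0],[-1,[0,0.6,0],0]]' | grep -E 'eef_pos|wrist|clock'
python3 -m creep '[[-1,[0,0,-0.5],0],[-1,[0,0.1,-1.5],0],[-1,[0,0.4,-3],0],[-1,[0,0.8,-5],0],[-1,[0,0.8,-8],0],[-1,[0,0.8,-12],0],[-1,[0,0.8,-14],0],[-1,[0,0.8,-14],0],[-1,[0,0.8,-14],0]]' | grep -E 'eef_pos|wrist|clock'
python3 - <<'E'
from h import *;import cv2
cv2.imwrite('pics/w6.png',manip.camera('wrist')[:,:,::-1])
E
```

```text
clock: 11.1
eef_pos: [557.8, -31.7, 58.8]
wrist_force: [13.8, -29.5, 5.1]
clock: 12.0
eef_pos: [557.8, -34.8, 196.4]
wrist_force: [-0.5, 0.1, -1.3]
```

View pics/w6.png

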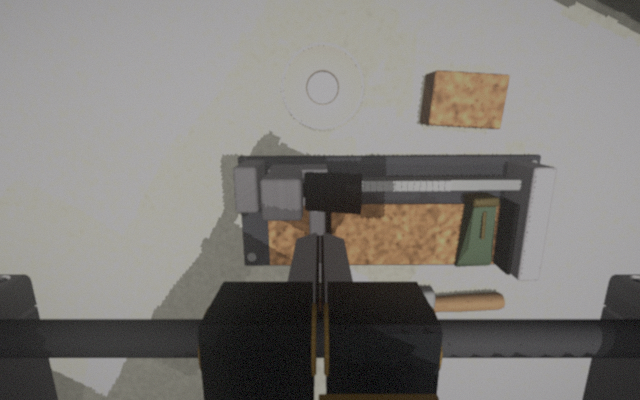

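The hump (columns 262–302) is against the end stop (235–262). The paddle is free, the axe head is in place and the robot is clear of everything.

```bash
python3 -c "
from cell import manip
print(manip.sign_off())"
```

```text
the job is handed in; nothing more can be done
None
```

I handed the job in with the clamp fully open: in the last picture the jaw is against the end stop, the released paddle looks sprung up again, and the axe head and the bystanders in view have not visibly moved. The hand-in returned no verdict.

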